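# Clear the deck: nest the cup, then hold the ball tray over the wash tin

## Robot

A 6-joint arm with a two-finger parallel gripper is mounted at the origin on the work surface. World frame = base frame: x ahead of the robot, y to its left, z up, the work surface at z = 0. Lengths are in m, angles in degrees, forces in N, time in s.
With the tool pointing down it reaches from about 0.3 to 0.75 m from the base axis. Payload 8.5 kg.
Tool frame: the origin (TCP) lies midway between the tips of the shut fingers; the grasp point (between the pads) lies env.tcp_to_grasp behind it (env.tcp_to_grasp is the distance from the TCP to the grasp point, in m); z points along the fingers, y is the line along which they close (so a half turn about z gives the same grasp; the last joint's range is limited). The gripper opens to 85 mm and grips with 20 to 120 N. Pads are 22 mm wide; open, the fingers measure 114 mm over their backs; the gripper's body (76 mm by 85 mm) begins 54 mm behind the grasp point. The pads swing forward as they close: fully open they stand 13 mm farther back than shut.
Start: joints at [55.903, 21.807, 74.336, -0, 83.858, -12.336], TCP at [0.204, 0.511, 0.231] pointing down, gripper open.
Joint ranges: [-178.18, 178.18], [-50.72, 133.34], [12.68, 142.11], [-81.47, 261.47], [9.98, 163.14], [-165.26, 165.26]. Speed limits (degrees/s): [136.94, 136.94, 180, 180, 180, 180].

## Interface

Orientations are given as a 3x3 rotation matrix whose columns are the frame's x, y, z axes.
In Python, from rig import observe, optics, job, env gives the robot as it stands. The module is installed in compiled form; this text tells all that it offers.
- The arm moves only by the shell command python3 -m jog 'ROWS' [FORCE]. ROWS is JSON, a list of rows, each a list of 7 numbers: the turn, a rotation vector about the tool's x, y, z in rad, then the shift along the tool's x, y, z in m, then the opening in per cent of the stroke, from 0 (shut) to 100 (fully open). A call has 1 to 10 rows; each row shifts and turns the commanded pose from where the row before left it, along the tool's axes as they then stand; what a row does not reach is not made up. A row lasts 1/8 s, in which the tool goes at most 62.5 mm and 10.7 degrees, less where a joint would pass 70% of its speed; a pose out of reach is approached as far as the arm can. A call is refused whole if a number of a shift passes 0.0625 or a number of a turn 0.188, either way. A call with a gripper value outside its range is refused whole. The fingers move at their own pace and stop on an object; FORCE is the grip in N (left out, the last holds). Time passes only in rows, so rows that do not move let the fingers close. It gives the time, the measured TCP pose, the force, the opening and the grip force at its end, in the units of the state.
- observe(): the state, without advancing time (a new reading comes with each control period).
- optics.get_image(name): name is "scene" or "top" or "wrist"; returns a dict with "pixels" (480x640x3 uint8, red, green, blue), "mtx" (3x3 intrinsics, pixels), "dist_coeffs" ([k1, k2, p1, p2, k3] as OpenCV has them; the pictures are not rectified), "rvec" (rotation vector, rad) and "tvec" (3), from world to camera coordinates, as OpenCV has them. Camera axes: x right, y down, z forward; pixel columns grow to the right and rows downward; lengths in m; the calibration is good to about 2 mm. A picture is of the moment at which its call begins. There is no depth.
- job.close_job(): hands the job in; it is judged then, once.
The state is a dict: "time_s": time; "q": joint angles; "qvel": joint speeds; "joint_efforts": joint torques, N m; "position": TCP position; "tool_rot": TCP orientation; "ft_force": force on the tool from outside, world axes, zero at the start; "wrist_torque": the same for the moment, N m; "grip_width": finger opening in m; "gripper_force": force on a finger pad.
Only numpy, scipy, OpenCV 4.12 (cv2) and the standard library are available. Lean on these libraries where they do the work, as an engineer would, in place of code of your own. Each camera call takes 0.05 s, during which the arm holds its last target. There are 200 camera calls.

## Task

Clear the board for painting: set the loose mixing cup that stands on it upright into the stack of two matching cups on the table, without dropping it and with the stack staying where it stands, and let it go. Then lift the small tray by its upright grip, carry it without letting the loose mixing ball out of its shallow pocket, and finish while still holding the tray: level and still, the ball over the middle of the round wash tin, the tray's underside a few centimetres above the tin's rim and touching only the gripper. Leave all the other things on the table where they are.

Things in the scene. Friction and masses are not known exactly. Their poses are not given: they have to be found in the camera images.
- deck: Wooden longboard deck, a flat plank 610 x 210 mm with round ends, lying on two battens; fixed; its top face is 30 mm above the table. Origin: on the table under its middle; x runs along its length, z up.
- cup: Loose white tapered cup upright on the deck: 75 mm high, 66 mm across the rim, 44 mm across the foot (outside), wall 2.5 mm, solid bottom 28 mm thick, 60 g. Origin: centre of its underside; z up. Grip from above across the outside just under the rim. Nested cups rest bottom on bottom: each sits 28 mm above the next lower one, with about 1.6 mm of play all round.
- stack_lower: Lower cup of the stack of two on the table, same shape and size as the loose cup, loose. Origin: centre of its underside; z up.
- stack_upper: Upper cup of the stack, nested in the lower one, same shape and size, loose; its underside is 28 mm and its rim 103 mm above the table. Origin: centre of its underside; z up. The loose cup goes into this one.
- tray: Plain metal ball tray on the deck beside the cup: flat plate 120 (x) x 70 (y) x 9 mm with an upright grip fin in its middle, 36 mm long in x, 14 mm thick in y, its top 67 mm above the tray's underside; 0.18 to 0.35 kg. The ball's pocket is near its +x end. Origin: centre of its underside; z up.
- tray_grip (a point): Point to grip on the tray's fin, in the middle of the fin, 47 mm above the tray's underside (20 mm below the fin's top); the fin is 14 mm thick along this point's y.
- pocket (a point): Where the ball's centre is when it lies in the middle of its pocket: 40 mm from the tray's middle along the tray's +x, 18.5 mm above its underside. The pocket is a round recess 24 mm across and 2.5 mm deep in the plate's top; the ball can roll about 4 mm in it and leaves it when the tray tips by more than about 35 degrees.
- ball_center (a point): Centre of the loose steel mixing ball, 24 mm across, 56 g, lying in the tray's pocket.
- tin: Round open steel wash tin standing on the table, 120 mm across, 45 mm high, wall 3 mm, fixed. Origin: centre of its underside.
- paint_can: Bystander: paint can 80 mm across, 85 mm high. Origin: centre of its underside.
- ink_bottle: Bystander: black bottle 48 mm across, 75 mm high. Origin: centre of its underside.
- tape_roll: Bystander: roll of masking tape lying flat, 90 mm across, 24 mm high. Origin: centre of its underside.
- brush_a: Bystander: paint brush 190 mm long lying on the table left of the deck; x along it.
- brush_b: Bystander: paint brush 170 mm long lying on the table left of the deck; x along it.
- scraper: Bystander: flat spatula 200 mm long lying on the table right of the tin's and stack's places; x along it.
- jar: Bystander: glass jar with a lid 60 mm across, 80 mm high. Origin: centre of its underside.

How it is judged (in metres and radians):
On the way, in this order (a step that is already met when the one before it is completed fails the run):
1. the loose cup is nested upright in the stack of two and released, the tray still on the deck (horizontal distance between cup and stack_upper below 0.006 m and z of cup in the frame of stack_upper between 0.024 and 0.034 m and angle between each of cup, stack_lower's own z axis and vertical below 0.1 rad and horizontal distance between stack_upper and stack_lower below 0.006 m and z of stack_upper in the frame of stack_lower below 0.034 m and height (world z) of stack_lower below 0.004 m and distance of stack_lower from where it was at the start of the episode below 0.03 m and contact force between the fingers and cup below 0.1 N and linear speed of cup below 0.05 m/s and height (world z) of tray below 0.045 m), for 0.2 s.
2. the tray is lifted clear of the deck with the ball in its pocket (height (world z) of tray above 0.06 m and contact force between the fingers and tray above 0.5 N and distance between ball_center and pocket below 0.008 m), for 0.2 s.
At the end, for the whole second after the job is handed in: Three cups nested upright (axes within 6 mm, 28 mm pitch -4/+6, tilt < 0.1 rad), lowest moved < 30 mm, cup released. Tray gripped, still, level within 0.1 rad, underside 8 to 100 mm above the tin rim, off the tin; ball within 8 mm of its pocket point and 30 mm of the tin axis (horizontal distance between cup and stack_upper below 0.006 m and z of cup in the frame of stack_upper between 0.024 and 0.034 m and angle between each of cup, stack_lower, tray's own z axis and vertical below 0.1 rad and horizontal distance between stack_upper and stack_lower below 0.006 m and z of stack_upper in the frame of stack_lower below 0.034 m and height (world z) of stack_lower below 0.004 m and distance of stack_lower from where it was at the start of the episode below 0.03 m and contact force between the fingers and cup below 0.1 N and linear speed of cup below 0.05 m/s and distance between ball_center and pocket below 0.008 m and horizontal distance between ball_center and tin below 0.03 m and height (world z) of tray between 0.053 and 0.145 m and contact force between the fingers and tray above 0.5 N and contact force between tray and tin below 0.1 N and linear speed of tray below 0.03 m/s and angular speed of tray below 0.2 rad/s); the arm keeps its last pose, push and grip.
It fails at once if the ball leaves its pocket (distance between ball_center and pocket above 0.012 m).
It fails at once if the cup is dropped (falls freely from more than about 2 cm) (linear speed of cup above 0.7 m/s and contact force between the fingers and cup below 0.05 N).
It fails at once if another thing on the table is moved by more than 3 cm (distance of any of paint_can, ink_bottle, tape_roll, brush_a, brush_b, scraper, jar from where it was at the start of the episode above 0.03 m).
It also fails if it takes over 64 s, if anything falls off the work surface, if the arm or the gripper's body presses on something with over 40 N, if the wrist force passes 120 N, or if a joint passes its speed limit or range.

## Working session

There is one attempt and no reset: what is moved stays moved. The work goes in short steps, Python scripts to look and compute and a shell command to move; the robot and the scene stay as the last step left them, time stands still between calls to the robot, and variables do not carry over. Pictures are saved under pics/ and viewed, at most 10 in all, crops included, and the job is handed in when it is done.

```bash
mkdir -p pics; python3 - <<'E'
from rig import observe, optics, job, env
import cv2,numpy as np
s=observe();print(s['time_s'],s['position'],np.round(s['tool_rot'],3),s['grip_width'],env.tcp_to_grasp)
for n in['top','scene']:
    d=optics.get_image(n);cv2.imwrite(f'pics/{n}0.png',d['pixels'][:,:,::-1])
    print(n,d['mtx'],d['dist_coeffs'],d['rvec'],d['tvec'])
E
```

```text
0.0 [0.20372874 0.51055081 0.23069535] [[-0.929  0.371 -0.001]
 [ 0.371  0.929 -0.001]
 [ 0.    -0.001 -1.   ]] 0.0856510844880619 0.0187
top [[502.75496337   0.         315.473917  ]
 [  0.         502.75496337 239.91025479]
 [  0.           0.           1.        ]] [-0.04139258  0.          0.          0.          0.        ] [ 2.12279851 -2.13137662  0.19392267] [-0.07229214  0.52655607  1.18978317]
scene [[510.83122111   0.         321.98965389]
 [  0.         510.83122111 235.58006182]
 [  0.           0.           1.        ]] [-0.13720986  0.          0.          0.          0.        ] [ 1.94493009  1.34895393 -0.64088142] [-0.1184793  -0.25607287  1.57303062]
```

View pics/top0.png

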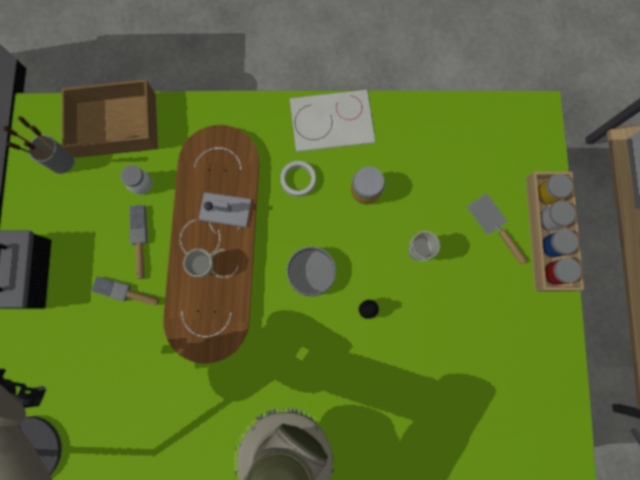

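View pics/scene0.png

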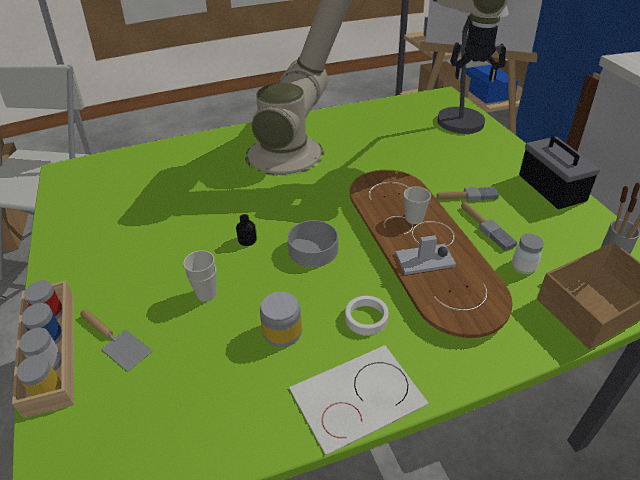

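The top view shows the cup rim at about (198,262), the tray at (225,210) with the ball at (208,206), the stack rim at (424,245) and the tin at (312,272). The scene view agrees with this. I'll zoom in on the parts that matter and compute positions.

```bash
cat >h.py <<'E'
import cv2,numpy as np
from rig import observe,optics,job,env
def ray(d,uv,z):
    p=cv2.undistortPoints(np.array([[uv]],float),d['mtx'],d['dist_coeffs'])[0,0]
    R=cv2.Rodrigues(np.array(d['rvec'],float))[0];t=np.array(d['tvec']).ravel()
    c=-R.T@t;r=R.T@np.array([p[0],p[1],1]);return c+r*(z-c[2])/r[2]
def proj(d,P):
    return cv2.projectPoints(np.array(P,float).reshape(-1,3),np.array(d['rvec'],float),np.array(d['tvec'],float),d['mtx'],np.array(d['dist_coeffs'],float))[0][:,0]
def circ(c,r,z):
    a=np.linspace(0,2*np.pi,60);return np.c_[c[0]+r*np.cos(a),c[1]+r*np.sin(a),0*a+z]
E
python3 - <<'E'
from h import *
d=optics.get_image('top');im=d['pixels'][:,:,::-1].copy()
for n,uv,z in[('cup',(198,262),.105),('stack',(424.5,245),.103),('tin',(312,271),.045),('ball',(208.5,206),.0485),
 ('tL',(203,193.5),.039),('tR',(252,198),.039),('bR',(248,227),.039),('bL',(199,221),.039)]:
    print(n,ray(d,uv,z).round(4))
big=cv2.resize(im[150:310,170:350],None,fx=4,fy=4,interpolation=cv2.INTER_CUBIC)
b2=cv2.resize(im[205:285,385:465],None,fx=4,fy=4,interpolation=cv2.INTER_CUBIC)
def ov(b,off,P): cv2.polylines(b,[np.int32((proj(d,P)-off+.5)*4)],True,(0,0,255),1)
for uv,z,r in[((198,262),.105,.033),((312,271),.045,.06),((208.5,206),.0485,.012)]: ov(big,(170,150),circ(ray(d,uv,z),r,z))
ov(b2,(385,205),circ(ray(d,(424.5,245),.103),.033,.103))
big[0:320,400:720]=b2
cv2.imwrite('pics/z.png',big[:600])
E
```

```text
cup [0.4645 0.1999 0.105 ]
stack [ 0.503  -0.3306  0.103 ]
tin [ 0.4497 -0.0656  0.045 ]
ball [0.6132 0.1922 0.0485]
tL [0.6483 0.2094 0.039 ]
tR [0.6359 0.0851 0.039 ]
bR [0.5613 0.0936 0.039 ]
bL [0.5771 0.2168 0.039 ]
```

View pics/z.png

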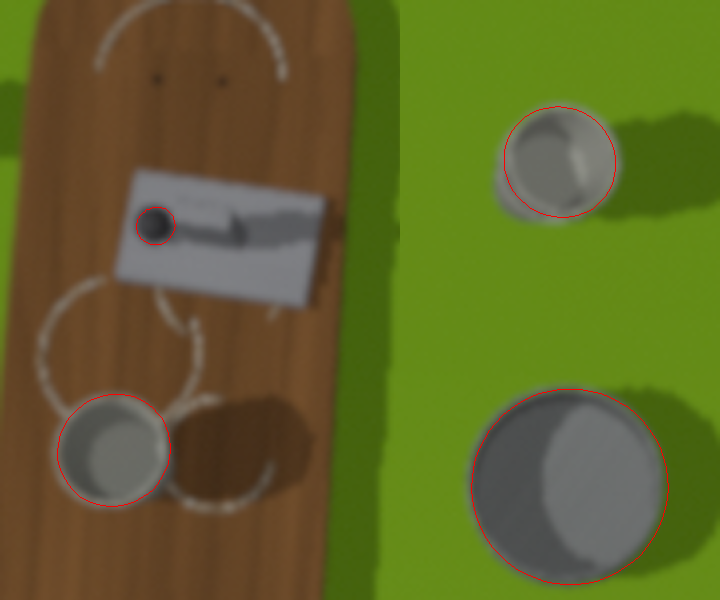

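Everything fits: the overlaid circles match the given sizes and the tray corners come out about 124 x 73 mm. The tray's +x points at about 83.5°. I'll yaw the tool so that it lines up with the fin and keep that yaw for the whole job.

```bash
python3 -m jog '[[0,0,0.1863,0,0,0,100],[0,0,0.1863,0,0,0,100],[0,0,0.1863,0,0,0,100],[0,0,0.1863,0,0,0,100],[0,0,0.1863,0,0,0,100],[0,0,0.1863,0,0,0,100],[0,0,0.1863,0,0,0,100]]' 30
python3 -m jog '[[0,0,0,-0.035,0.0368,0,100],[0,0,0,-0.035,0.0368,0,100],[0,0,0,-0.035,0.0368,0,100],[0,0,0,-0.035,0.0368,0,100],[0,0,0,-0.035,0.0368,0,100],[0,0,0,-0.035,0.0368,0,100],[0,0,0,-0.035,0.0368,0,100],[0,0,0,-0.035,0.0368,0,100],[0,0,0,0,0,0,100]]'
python3 - <<'E'
from h import *
s=observe();print(s['time_s'],s['position'],s['tool_rot'].round(3))
d=optics.get_image('wrist');im=d['pixels'][:,:,::-1].copy()
for c,r,z in[((.4645,.1999),.033,.105)]: cv2.polylines(im,[np.int32(proj(d,circ(c,r,z)))],True,(0,0,255),1)
cv2.imwrite('pics/w1.png',im)
E
```

```text
time_s: 1.02
position: [0.2038, 0.5107, 0.231]
tool_rot: [[0.119, 0.993, -0.0], [0.993, -0.119, -0.001], [-0.001, -0.0, -1.0]]
ft_force: [-0.4, 0.0, 0.1]
grip_width: 0.0853
gripper_force: 0.0
time_s: 2.15
position: [0.4664, 0.1971, 0.2308]
tool_rot: [[0.117, 0.993, -0.001], [0.993, -0.117, -0.0], [-0.001, -0.0, -1.0]]
ft_force: [-0.9, -0.1, -0.1]
grip_width: 0.0854
gripper_force: 0.0
2.15 [0.46641587 0.1970858  0.23080738] [[ 0.117  0.993 -0.001]
 [ 0.993 -0.117 -0.   ]
 [-0.001 -0.    -1.   ]]
```

View pics/w1.png

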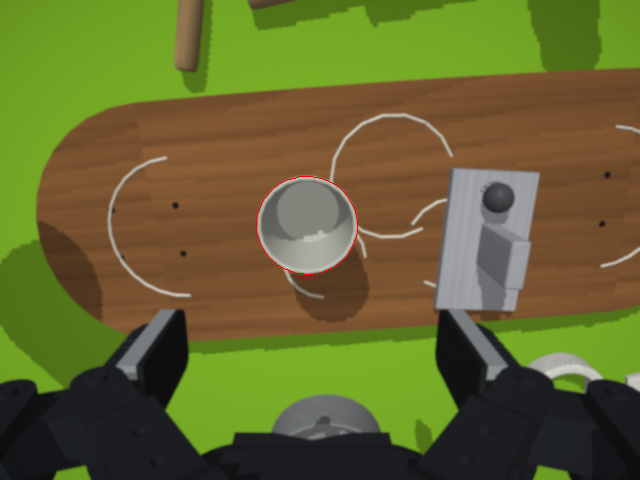

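The predicted rim circle lies exactly on the cup at (307,225), so the estimate holds. I'll correct by about 3 mm, descend, grip, and get the tray pose from its corners in this same view.

```bash
python3 - <<'E'
from h import *
d=optics.get_image('wrist')
P=np.array([ray(d,u,.039)[:2] for u in[(453,168),(540,172),(514,312),(436,310)]]);print(P.round(4),P.mean(0).round(4),ray(d,(498,197),.0485).round(4))
e=(P[0]-P[3]+P[1]-P[2]);print(np.degrees(np.arctan2(e[1],e[0])))
E
python3 -m jog '[[0,0,0,0.0026,-0.0022,0.03,100],[0,0,0,0,0,0.04,100],[0,0,0,0,0,0.03,100],[0,0,0,0,0,0.03,100],[0,0,0,0,0,0.022,100],[0,0,0,0,0,0,100]]'
python3 -m jog '[[0,0,0,0,0,0,50],[0,0,0,0,0,0,50],[0,0,0,0,0,0,50],[0,0,0,0,0,0,50],[0,0,0,0,0,0,50],[0,0,0,0,0,0,50]]' 30
```

```text
[[0.5809 0.2196]
 [0.6512 0.2089]
 [0.6321 0.088 ]
 [0.5633 0.0984]] [0.6069 0.1537] [0.6129 0.1944 0.0485]
81.37528378654618
time_s: 3.0
position: [0.4614, 0.2031, 0.0784]
tool_rot: [[0.111, 0.994, -0.003], [0.994, -0.111, -0.0], [-0.001, -0.003, -1.0]]
ft_force: [1.0, -1.3, 0.5]
grip_width: 0.0852
gripper_force: 0.0
time_s: 3.75
position: [0.4632, 0.2027, 0.081]
tool_rot: [[0.113, 0.994, 0.002], [0.994, -0.113, 0.001], [0.001, 0.002, -1.0]]
ft_force: [-2.0, -0.2, 7.0]
grip_width: 0.0647
gripper_force: 31.4
```

```bash
python3 -m jog '[[0,0,0,0,0,-0.02,50],[0,0,0,0,0,-0.03,50],[0,0,0,0,0,-0.04,50],[0,0,0,0,0,-0.04,50],[0,0,0,0,0,0,50],[0,0,0,0,0,0,50]]'
python3 - <<'E'
from h import *
s=observe();p=s['position'];print(p)
d=optics.get_image('wrist');im=d['pixels'][:,:,::-1].copy()
z=p[2]+.025
cv2.polylines(im,[np.int32(proj(d,circ(p,.033,z)))],True,(0,0,255),1)
cv2.imwrite('pics/w2.png',im)
E
```

```text
time_s: 4.5
position: [0.4624, 0.2022, 0.2092]
tool_rot: [[0.113, 0.994, -0.0], [0.994, -0.113, 0.0], [-0.0, -0.0, -1.0]]
ft_force: [-0.9, -0.3, -1.0]
grip_width: 0.0642
gripper_force: 33.3
[0.46243207 0.20223682 0.20916607]
```

View pics/w2.png

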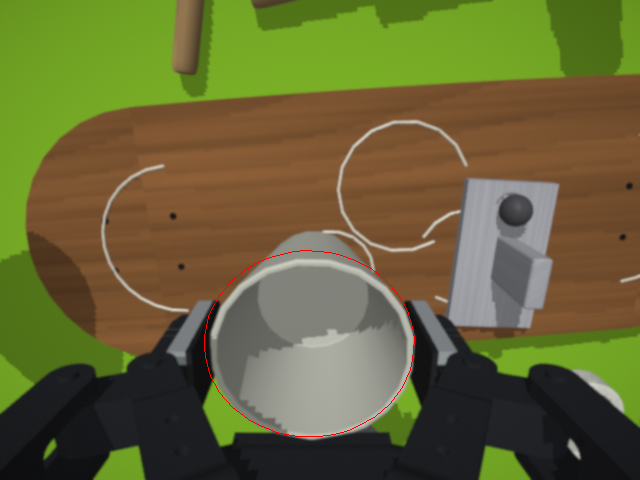

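The cup hangs between the pads with its rim spanning about (212–415, 259–438), and its floor disc is centred near (312,293). I'll fit the centre, height and tilt from these.

```bash
python3 - <<'E'
from h import *
from scipy.optimize import least_squares
d=optics.get_image('wrist');p=observe()['position'];print(p)
def ext(c,r): 
    q=proj(d,circ(c,r,c[2]));return np.r_[q[:,0].min(),q[:,0].max(),q[:,1].min(),q[:,1].max()]
for n,m,r in[('rim',(212,414.5,258.5,438),.033),('floor',(257.5,368.5,245,347.5),.0236)]:
    f=least_squares(lambda c:ext(c,r)-m,[p[0],p[1],p[2]+.02],x_scale=.01,diff_step=1e-3);print(n,(f.x-p).round(4),f.fun.round(1))
im=cv2.cvtColor(d['pixels'],cv2.COLOR_RGB2GRAY).astype(int)
print('col312',im[225:275:2,312]);print(im[425:450:2,312]);print('row345',im[345,200:225:2],im[345,405:425:2])
E
```

```text
[0.46237986 0.20212963 0.20846963]
rim [ 0.0008 -0.0036  0.0216] [-0.2  0.2  0.2 -0.2]
floor [ 0.0009 -0.0031 -0.0229] [-0.  0.  0. -0.]
col312 [ 95  93  92 119 141 142 142 142 142 142 142 142 143 142 142 142 144 176
 202 186 163 131 129 130 129]
[165 165 165 165 171 186 181 118  38  29  26  26  28]
row345 [ 16  15  14  15  21  80 124 126 117  96  93  95  95] [111 156 181 179 134  42  18  17  18  18]
```

The cup is upright, held with its axis at TCP + (0.001, −0.0034) and its rim about 23 mm above the TCP. Next I'll move over the stack.

```bash
python3 -m jog '[[0,0,0,-0.02,0.004,0,50],[0,0,0,-0.04,0.0077,0,50],[0,0,0,-0.045,0.0085,0,50],[0,0,0,-0.045,0.0085,0,50],[0,0,0,-0.045,0.0085,0,50],[0,0,0,-0.045,0.0085,0,50],[0,0,0,-0.045,0.0085,0,50]]'
python3 -m jog '[[0,0,0,-0.045,0.0085,0,50],[0,0,0,-0.045,0.0085,0,50],[0,0,0,-0.045,0.0085,0,50],[0,0,0,-0.045,0.0085,0,50],[0,0,0,-0.035,0.0067,0,50],[0,0,0,-0.0216,0.0045,0,50],[0,0,0,0,0,0,50],[0,0,0,0,0,0,50],[0,0,0,0,0,0,50]]'
```

```text
time_s: 5.48
position: [0.4842, -0.0885, 0.2085]
tool_rot: [[0.113, 0.994, -0.002], [0.994, -0.113, 0.001], [0.001, -0.002, -1.0]]
ft_force: [0.7, -0.3, -1.4]
grip_width: 0.064
gripper_force: 33.3
time_s: 6.6
position: [0.5029, -0.3263, 0.2093]
tool_rot: [[0.112, 0.994, -0.0], [0.994, -0.112, 0.0], [0.0, -0.0, -1.0]]
ft_force: [1.1, 0.7, -0.1]
grip_width: 0.064
gripper_force: 33.3
```

```bash
python3 -m jog '[[0,0,0,-0.001,-0.0006,0.02,50],[0,0,0,0,0,0.02,50],[0,0,0,0,0,0.02,50],[0,0,0,0,0,0.01,50],[0,0,0,0,0,0,50]]'
python3 - <<'E'
from h import *
from rig import optics
a=[]
for n,(x,y,w,hh) in[('scene',(150,190,100,130)),('top',(380,200,100,100))]:
    d=optics.get_image(n);im=d['pixels'][:,:,::-1].copy()
    k=4;b=cv2.resize(im[y:y+hh,x:x+w],None,fx=k,fy=k,interpolation=cv2.INTER_CUBIC)
    for z in(.103,):cv2.polylines(b,[np.int32((proj(d,circ((.503,-.3306),.033,z))-(x,y)+.5)*k)],True,(0,0,255),1)
    a.append(cv2.copyMakeBorder(b,0,560-b.shape[0] ,0,0,0))
cv2.imwrite('pics/n1.png',np.hstack(a)[:560])
E
```

```text
time_s: 7.22
position: [0.5021, -0.3278, 0.1392]
tool_rot: [[0.112, 0.994, -0.001], [0.994, -0.112, 0.001], [0.001, -0.001, -1.0]]
ft_force: [0.3, 0.2, -0.3]
grip_width: 0.0641
gripper_force: 33.3
```

View pics/n1.png

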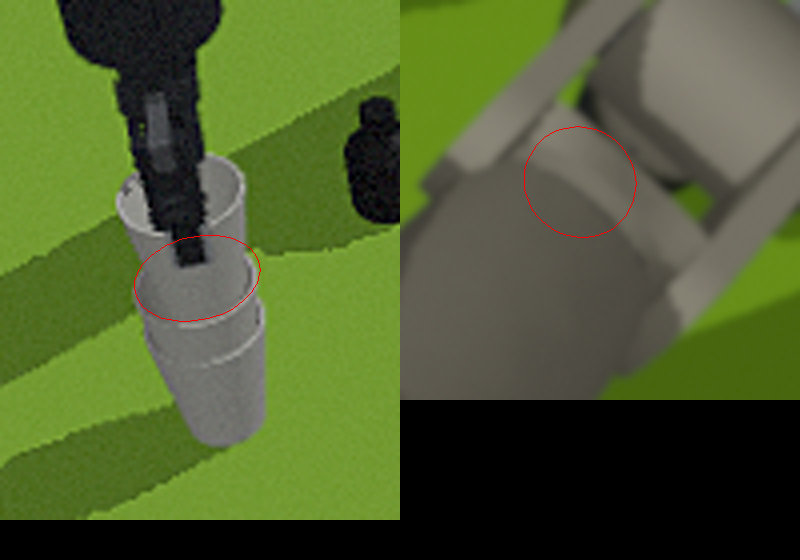

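The cup has entered the stack with no contact force. The fingertip is about 20 mm below its rim, which leaves it clear of the stack's rim. I'll keep lowering gently.

```bash
python3 -m jog '[[0,0,0,0,0,0.008,50],[0,0,0,0,0,0.008,50],[0,0,0,0,0,0.006,50],[0,0,0,0,0,0,50]]'; python3 -m jog '[[0,0,0,0,0,0.003,50],[0,0,0,0,0,0.003,50],[0,0,0,0,0,0,50]]'
```

```text
time_s: 7.82
position: [0.5019, -0.3281, 0.1167]
tool_rot: [[0.113, 0.994, -0.001], [0.994, -0.113, 0.001], [0.001, -0.001, -1.0]]
ft_force: [0.3, 0.6, -1.0]
grip_width: 0.064
gripper_force: 33.3
time_s: 8.2
position: [0.502, -0.3282, 0.1111]
tool_rot: [[0.113, 0.994, -0.0], [0.994, -0.113, 0.0], [0.0, -0.0, -1.0]]
ft_force: [0.4, -0.1, -1.1]
grip_width: 0.0641
gripper_force: 33.3
```

```bash
python3 -m jog '[[0,0,0,0,0,0.002,50],[0,0,0,0,0,0,50]]'; python3 -m jog '[[0,0,0,0,0,0.0015,50],[0,0,0,0,0,0,50]]'; python3 -m jog '[[0,0,0,0,0,0.0015,50],[0,0,0,0,0,0,50]]'
```

```text
time_s: 8.45
position: [0.5022, -0.3284, 0.1095]
tool_rot: [[0.113, 0.994, 0.0], [0.994, -0.113, -0.0], [-0.0, 0.0, -1.0]]
ft_force: [-0.4, 0.2, 1.4]
grip_width: 0.0643
gripper_force: 33.4
time_s: 8.7
position: [0.5026, -0.3288, 0.1087]
tool_rot: [[0.113, 0.994, 0.002], [0.994, -0.113, -0.002], [-0.002, 0.002, -1.0]]
ft_force: [1.0, -0.1, 5.7]
grip_width: 0.0641
gripper_force: 33.7
time_s: 8.95
position: [0.5031, -0.3294, 0.1082]
tool_rot: [[0.113, 0.994, 0.003], [0.994, -0.113, -0.004], [-0.003, 0.004, -1.0]]
ft_force: [-0.5, -2.7, 9.8]
grip_width: 0.0647
gripper_force: 33.9
```

Contact comes at exactly the predicted height. I'll ease the press, open and back off.

```bash
python3 -m jog '[[0,0,0,0,0,-0.002,50],[0,0,0,0,0,0,85],[0,0,0,0,0,0,100],[0,0,0,0,0,0,100],[0,0,0,0,0,0,100],[0,0,0,0,0,0,100]]'; python3 -m jog '[[0,0,0,0,0,-0.02,100],[0,0,0,0,0,-0.04,100],[0,0,0,0,0,-0.05,100],[0,0,0,0.05,0,0,100],[0,0,0,0.06,0,0,100],[0,0,0,0.06,0,0,100],[0,0,0,0.06,0,0,100],[0,0,0,0,0,0,100]]'
python3 - <<'E'
from h import *
a=[];print(observe()['position'])
for n,(x,y,w,hh) in[('scene',(150,190,100,130)),('top',(380,200,100,100))]:
    d=optics.get_image(n);im=d['pixels'][:,:,::-1].copy()
    k=4;b=cv2.resize(im[y:y+hh,x:x+w],None,fx=k,fy=k,interpolation=cv2.INTER_CUBIC)
    for z in(.131,):cv2.polylines(b,[np.int32((proj(d,circ((.503,-.3306),.033,z))-(x,y)+.5)*k)],True,(0,0,255),1)
    a.append(cv2.copyMakeBorder(b,0,560-b.shape[0] ,0,0,0))
cv2.imwrite('pics/n2.png',np.hstack(a)[:560])
E
```

```text
time_s: 9.7
position: [0.5021, -0.3282, 0.1083]
tool_rot: [[0.113, 0.994, -0.0], [0.994, -0.113, 0.0], [0.0, -0.0, -1.0]]
ft_force: [-0.2, 0.8, -0.4]
grip_width: 0.0857
gripper_force: 0.0
time_s: 10.7
position: [0.5281, -0.0961, 0.2187]
tool_rot: [[0.108, 0.994, 0.0], [0.994, -0.108, 0.0], [0.0, 0.0, -1.0]]
ft_force: [-1.2, -0.8, 0.1]
grip_width: 0.0857
gripper_force: 0.0
[ 0.528084   -0.09613451  0.21868032]
```

View pics/n2.png

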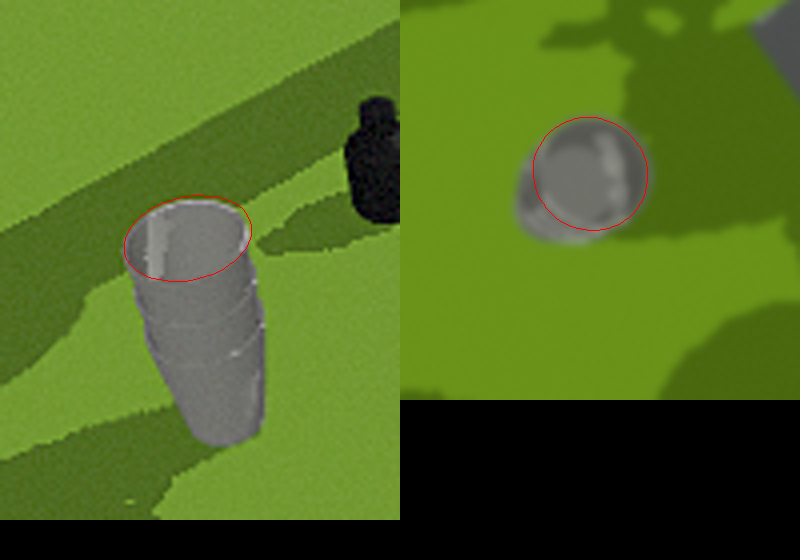

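All three cups are nested upright, with the rim on the predicted circle. Now the tray: go near it and look from close by.

```bash
python3 -m jog '[[0,0,0.014,0.04,0.0113,0,100],[0,0,0.014,0.0408,0.0113,0,100],[0,0,0,0.0408,0.0113,0,100],[0,0,0,0.0408,0.0113,0,100],[0,0,0,0.0408,0.0113,0,100],[0,0,0,0,0,0,100],[0,0,0,0,0,0,100]]'
python3 - <<'E'
from h import *
s=observe();print(s['position'])
d=optics.get_image('wrist');im=d['pixels'][:,:,::-1].copy()
c=np.array([.6065,.1525]);a=np.radians(82);e=np.array([np.cos(a),np.sin(a)]);f=np.array([-e[1],e[0]])
for X,Y,z in[(.06,.035,.039),(.018,.007,.097)]:
    P=[[*(c+i*X*e+j*Y*f),z] for i,j in[(1,1),(1,-1),(-1,-1),(-1,1)]]
    cv2.polylines(im,[np.int32(proj(d,P))],True,(0,0,255),1)
cv2.imwrite('pics/w3.png',im)
E
```

```text
time_s: 11.68
position: [0.6111, 0.0927, 0.218]
tool_rot: [[0.142, 0.99, -0.001], [0.99, -0.142, -0.0], [-0.0, -0.0, -1.0]]
ft_force: [0.0, 0.6, 0.4]
grip_width: 0.0854
gripper_force: 0.0
[0.61113113 0.09266507 0.21801167]
```

View pics/w3.png

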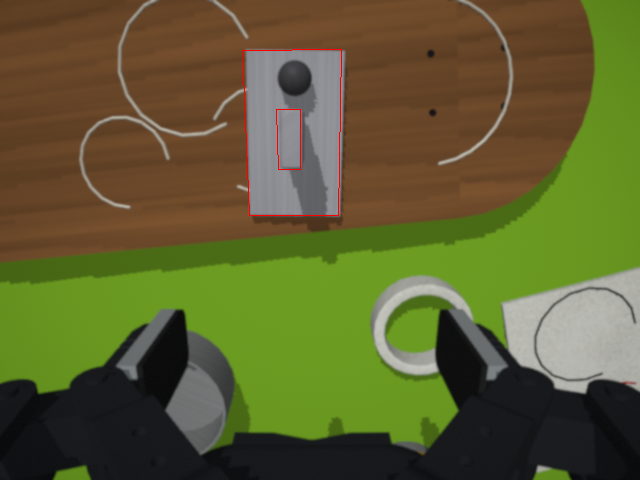

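The overlay matches the plate and the fin's top (277–301, 109–169) to about 1 mm. I'll move over the fin and descend to grip it at z ≈ 0.077.

```bash
python3 -m jog '[[0,0,0,0.03,-0.0065,0,100],[0,0,0,0.0286,-0.006,0,100],[0,0,0,0,0,0.03,100],[0,0,0,0,0,0.03,100],[0,0,0,0,0,0,100],[0,0,0,0,0,0,100]]'
```

```text
time_s: 12.48
position: [0.6075, 0.1532, 0.1598]
tool_rot: [[0.142, 0.99, 0.002], [0.99, -0.142, 0.0], [0.0, 0.002, -1.0]]
ft_force: [0.1, 0.2, -0.8]
grip_width: 0.0859
gripper_force: 0.0
```

```bash
python3 -m jog '[[0,0,0,0,0,0.03,100],[0,0,0,0,0,0.03,100],[0,0,0,0,0,0.025,100],[0,0,0,0,0,0.017,100],[0,0,0,0,0,0,100],[0,0,0,0,0,0,100]]'; python3 -m jog '[[0,0,0,0,0,0,70],[0,0,0,0,0,0,50],[0,0,0,0,0,0,40],[0,0,0,0,0,0,30],[0,0,0,0,0,0,25],[0,0,0,0,0,0,20],[0,0,0,0,0,0,10],[0,0,0,0,0,0,0],[0,0,0,0,0,0,0],[0,0,0,0,0,0,0]]' 50
```

```text
time_s: 13.22
position: [0.6076, 0.154, 0.0577]
tool_rot: [[0.141, 0.99, 0.002], [0.99, -0.141, 0.0], [0.0, 0.002, -1.0]]
ft_force: [0.6, -0.3, 0.7]
grip_width: 0.0849
gripper_force: 0.0
time_s: 14.48
position: [0.6069, 0.154, 0.0564]
tool_rot: [[0.141, 0.99, 0.0], [0.99, -0.141, -0.0], [0.0, 0.0, -1.0]]
ft_force: [1.7, -0.4, 0.8]
grip_width: 0.0133
gripper_force: 51.2
```

```bash
python3 -m jog '[[0,0,0,0,0,-0.003,0],[0,0,0,0,0,-0.007,0],[0,0,0,0,0,-0.012,0],[0,0,0,0,0,-0.015,0],[0,0,0,0,0,-0.015,0],[0,0,0,0,0,-0.015,0],[0,0,0,0,0,-0.012,0],[0,0,0,0,0,-0.007,0],[0,0,0,0,0,-0.003,0],[0,0,0,0,0,0,0]]'; python3 -m jog '[[0,0,0,0,0,0,0],[0,0,0,0,0,0,0],[0,0,0,0,0,0,0]]'
```

```text
time_s: 15.72
position: [0.6067, 0.154, 0.1451]
tool_rot: [[0.141, 0.99, -0.0], [0.99, -0.141, -0.0], [-0.0, -0.0, -1.0]]
ft_force: [-0.4, 0.6, -1.9]
grip_width: 0.0134
gripper_force: 50.8
time_s: 16.1
position: [0.6068, 0.154, 0.1452]
tool_rot: [[0.141, 0.99, -0.0], [0.99, -0.141, -0.0], [-0.0, -0.0, -1.0]]
ft_force: [-0.8, 0.3, -3.2]
grip_width: 0.0135
gripper_force: 50.8
```

```bash
python3 - <<'E'
from h import *
p=observe()['position'];d=optics.get_image('wrist');im=d['pixels'][:,:,::-1].copy()
cv2.imwrite('pics/w4.png',im)
E
```

```text
(no output)
```

View pics/w4.png

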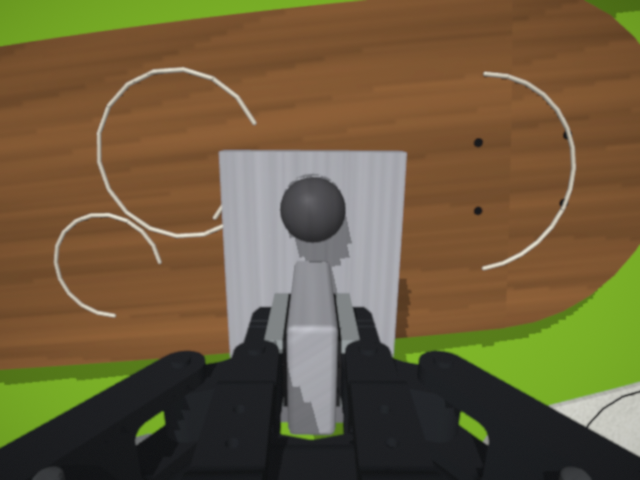

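The ball sits in its pocket at (313,208) and the tray is level. I'll carry it smoothly to the tin.

```bash
python3 -m jog '[[0,0,0,-0.0037,-0.0016,0,0],[0,0,0,-0.0073,-0.0033,0,0],[0,0,0,-0.011,-0.0049,0,0],[0,0,0,-0.0146,-0.0066,0,0],[0,0,0,-0.0187,-0.0084,0,0],[0,0,0,-0.0187,-0.0084,0,0],[0,0,0,-0.0187,-0.0084,0,0],[0,0,0,-0.0187,-0.0084,0,0],[0,0,0,-0.0187,-0.0084,0,0],[0,0,0,-0.0187,-0.0084,0,0]]'
python3 -m jog '[[0,0,0,-0.0187,-0.0084,0,0],[0,0,0,-0.0187,-0.0084,0,0],[0,0,0,-0.0187,-0.0084,0,0],[0,0,0,-0.0187,-0.0084,0,0],[0,0,0,-0.0187,-0.0084,0,0],[0,0,0,-0.0146,-0.0066,0,0],[0,0,0,-0.011,-0.0049,0,0],[0,0,0,-0.0073,-0.0033,0,0],[0,0,0,-0.0037,-0.0016,0,0],[0,0,0,0,0,0,0]]'
python3 -m jog '[[0,0,0,0,0,0.003,0],[0,0,0,0,0,0.006,0],[0,0,0,0,0,0.007,0],[0,0,0,0,0,0.006,0],[0,0,0,0,0,0.003,0],[0,0,0,0,0,0,0],[0,0,0,0,0,0,0],[0,0,0,0,0,0,0]]'
python3 - <<'E'
from h import *
p=observe()['position'];d=optics.get_image('wrist');im=d['pixels'][:,:,::-1].copy()
zt=p[2]-.0267;t=[.4497,-.0656,zt+.0185]
print(p,zt,'ball',ray(d,(313,208),zt+.0185).round(4))
cv2.polylines(im,[np.int32(proj(d,circ((.4497,-.0656),.06,.045)))],True,(0,0,255),1)
cv2.imwrite('pics/w5.png',im)
E
```

```text
time_s: 17.4
position: [0.519, 0.0149, 0.1454]
tool_rot: [[0.141, 0.99, 0.0], [0.99, -0.141, -0.0], [-0.0, 0.0, -1.0]]
ft_force: [-0.2, -1.3, -2.9]
grip_width: 0.0131
gripper_force: 50.8
time_s: 18.65
position: [0.4437, -0.1045, 0.1453]
tool_rot: [[0.141, 0.99, 0.0], [0.99, -0.141, 0.0], [0.0, 0.0, -1.0]]
ft_force: [0.4, -0.2, -2.9]
grip_width: 0.0138
gripper_force: 50.8
time_s: 19.65
position: [0.4437, -0.1046, 0.1205]
tool_rot: [[0.141, 0.99, 0.0], [0.99, -0.141, -0.0], [-0.0, 0.0, -1.0]]
ft_force: [-0.1, 0.1, -1.7]
grip_width: 0.0132
gripper_force: 50.8
[ 0.4437332  -0.10458484  0.12050988] 0.0938098768587349 ball [ 0.4504 -0.0661  0.1123]
```

View pics/w5.png

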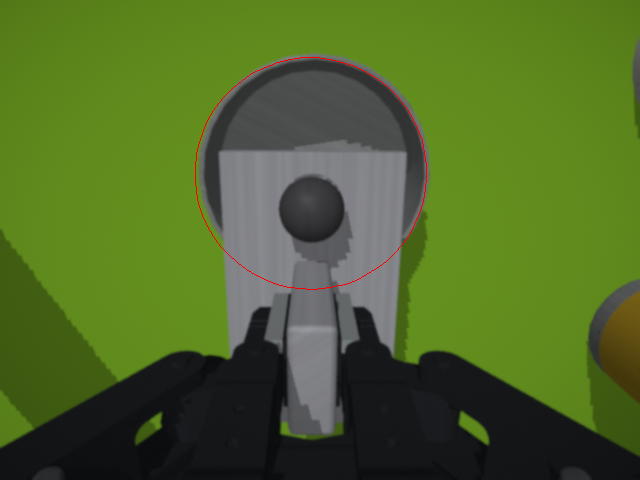

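The ball at (312,208) is still in its pocket and comes out within about 1 mm of the tin's axis. The tray is level, with its underside at about 0.094 m, some 49 mm above the rim. I'm handing the job in.

```bash
python3 -c "
from rig import job
print(job.close_job())"
```

```text
the job is handed in; nothing more can be done
None
```

The job is handed in (no verdict was returned): the cup is nested upright in the stack and released, and the tray is held level about 49 mm above the tin's rim, with the ball in its pocket within about 1 mm of the tin's axis.

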